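# Tap the stoppers of three volumetric flasks home, blank first

### The job

The stoppers of the three white volumetric flasks on the black tray are only set loosely in their necks: with the fingertips, gently tap each one straight down until it is fully home. Go from the cleanest solution to the strongest so that nothing is carried over: the largest flask (the blank) first, then the middle-sized one, then the smallest. Pick nothing up, keep the flasks standing where they are and leave everything else alone.

Things in the scene. Friction and masses are not known exactly. Their poses are not given: they have to be found in the camera images.
- tray: Black plastic spill tray fixed to the bench, 280 x 470 x 18 mm, rim 4 mm thick, inner floor 4 mm above the bench. Origin: centre of its underside on the bench; x across its short side, y along its long side. The three volumetric flasks, the beaker, the reagent jar and the spare stopper stand in it.
- flask_large: White plastic volumetric flask, the 250 ml flask, the largest and tallest of the three: pear-shaped bulb 83 mm across on a flat foot 61 mm across, slim neck, mouth 215 mm above the foot. Stands free on the tray floor and tips over if pushed sideways at the top. Origin: centre of its foot, z up the neck.
- stopper_large_top (a point): Centre of the flat top of this flask's grey stopper. The eight-sided head is 27 mm across and 10 mm thick on a tapered plug. The top is 238 mm above the flask's foot at joint value 0 and 230 mm when the stopper is fully home. Pressed further, the hollow head gives springily: it yields from about 4.5 N, 3 N more per mm, 3 mm at most, then is rigid.
- stopper_large (a joint): How far this stopper has been pushed down into its neck, m: 0 to 0.003 as found (loose, standing 5 to 8 mm proud), 0.008 fully home, where the head's underside is 5 mm above the mouth. It slides straight down the neck against about 3 N of friction, stays where it is left, and stops on its seat at 0.008.
- flask_medium: White plastic volumetric flask, the 100 ml flask, the middle one in size: pear-shaped bulb 62 mm across on a flat foot 46 mm across, slim neck, mouth 180 mm above the foot. Stands free on the tray floor and tips over if pushed sideways at the top. Origin: centre of its foot, z up the neck.
- stopper_medium_top (a point): Centre of the flat top of this flask's grey stopper. The eight-sided head is 25 mm across and 10 mm thick on a tapered plug. The top is 203 mm above the flask's foot at joint value 0 and 195 mm when the stopper is fully home. Pressed further, the hollow head gives springily: it yields from about 4.5 N, 3 N more per mm, 3 mm at most, then is rigid.
- stopper_medium (a joint): How far this stopper has been pushed down into its neck, m: 0 to 0.003 as found (loose, standing 5 to 8 mm proud), 0.008 fully home, where the head's underside is 5 mm above the mouth. It slides straight down the neck against about 3 N of friction, stays where it is left, and stops on its seat at 0.008.
- flask_small: White plastic volumetric flask, the 50 ml flask, the smallest and shortest of the three: pear-shaped bulb 49 mm across on a flat foot 36 mm across, slim neck, mouth 150 mm above the foot. Stands free on the tray floor and tips over if pushed sideways at the top. Origin: centre of its foot, z up the neck.
- stopper_small_top (a point): Centre of the flat top of this flask's grey stopper. The eight-sided head is 23 mm across and 10 mm thick on a tapered plug. The top is 173 mm above the flask's foot at joint value 0 and 165 mm when the stopper is fully home. Pressed further, the hollow head gives springily: it yields from about 4.5 N, 3 N more per mm, 3 mm at most, then is rigid.
- stopper_small (a joint): How far this stopper has been pushed down into its neck, m: 0 to 0.003 as found (loose, standing 5 to 8 mm proud), 0.008 fully home, where the head's underside is 5 mm above the mouth. It slides straight down the neck against about 3 N of friction, stays where it is left, and stops on its seat at 0.008.
- beaker: Bystander: small glass beaker, 50 mm across, 65 mm tall, standing in the tray; origin under its centre.
- reagent_jar: Bystander: white jar with a grey cap, 44 mm across, 75 mm tall, standing in the tray; origin under its centre.
- spare_stopper: Bystander: a spare grey stopper standing upside down on its 27 mm head in the tray, 37 mm tall, not part of any flask; origin under its centre.
- funnel: Bystander: white funnel standing mouth down on the bench, 76 mm across, 95 mm tall; origin under its centre.
- pipette: Bystander: grey and white hand pipette lying on the bench, 270 mm long, 28 mm thick; origin on the bench under its middle, x towards its tip.
- wash_bottle: Bystander: white wash bottle with a bent spout, 72 mm across, 190 mm tall, on the bench; origin under its centre.
There are look-alikes about, which are no part of the job. Leave any purple look-alike of the flask_large alone.

How it is judged:
On the way, in this order (a step that is already met when the one before it is completed fails the run):
1. the largest flask's stopper is tapped home while the other two are still loose (value of joint stopper_large above 0.0065 m and value of joint each of stopper_medium, stopper_small below 0.0055 m), for 0.1 s.
2. the middle flask's stopper is tapped home while the smallest is still loose (value of joint each of stopper_large, stopper_medium above 0.0065 m and value of joint stopper_small below 0.0055 m), for 0.1 s.
3. the smallest flask's stopper is tapped home (value of joint each of stopper_large, stopper_medium, stopper_small above 0.0065 m), for 0.1 s.
At the end, for the whole second after the job is handed in: All three stoppers are pushed home (at least 6.5 of 8 mm), the three flasks stand upright and still on the tray within 25 mm of where they began, and no bystander has moved 20 mm (all of step 3 and angle between each of flask_large, flask_medium, flask_small's own z axis and vertical below 0.06 rad and height (world z) of each of flask_large, flask_medium, flask_small below 0.01 m and distance of each of flask_large, flask_medium, flask_small from where it was at the start of the episode below 0.025 m and linear speed of each of flask_large, flask_medium, flask_small below 0.02 m/s and distance of each of beaker, reagent_jar, spare_stopper, funnel, pipette, wash_bottle from where it was at the start of the episode below 0.02 m); the robot touches nothing.
It fails at once if a stopper is pushed home out of order ((value of joint stopper_medium above 0.0065 m and value of joint stopper_large below 0.0055 m) or (value of joint stopper_small above 0.0065 m and value of joint stopper_large below 0.0055 m) or (value of joint stopper_small above 0.0065 m and value of joint stopper_medium below 0.0055 m)).
It fails at once if a flask or its stopper is pressed with more than 25 N (contact force between the fingers and flask_large above 25 N or contact force between the fingers and flask_medium above 25 N or contact force between the fingers and flask_small above 25 N).
It fails at once if a flask is touched with the gripper's body or the arm instead of the fingers (contact force between the arm and flask_large above 1 N or contact force between the arm and flask_medium above 1 N or contact force between the arm and flask_small above 1 N).
It fails at once if a flask is lifted 10 mm off the tray, tipped by more than about 11 degrees or pushed 25 mm aside (height (world z) of any of flask_large, flask_medium, flask_small above 0.014 m or angle between any of flask_large, flask_medium, flask_small's own z axis and vertical above 0.2 rad or distance of any of flask_large, flask_medium, flask_small from where it was at the start of the episode above 0.025 m).
It fails at once if another thing on the bench is moved 20 mm or picked up (distance of any of beaker, reagent_jar, spare_stopper, funnel, pipette, wash_bottle from where it was at the start of the episode above 0.02 m).
It also fails if it takes over 45 s, if anything falls off the work surface, if the arm or the gripper's body presses on something with over 40 N, if the wrist force passes 120 N, or if a joint passes its speed limit or range.

### The arm

A 6-joint arm with a two-finger parallel gripper is mounted at the origin on the work surface. World frame = base frame: x ahead of the robot, y to its left, z up, the work surface at z = 0. Lengths are in m, angles in rad, forces in N, time in s.
With the tool pointing down it reaches from about 0.3 to 0.875 m from the base axis. Payload 6.4 kg.
Tool frame: the origin (TCP) lies at the very end of the fingers, on their centre line; the grasp point (between the pads) lies 19 mm behind it; z points along the fingers, y is the line along which they close (so a half turn about z gives the same grasp; the last joint's range is limited). The gripper opens to 85 mm and grips with 20 to 120 N. Pads are 22 mm wide; open, the fingers measure 114 mm over their backs; the gripper's body (76 mm by 85 mm) begins 54 mm behind the grasp point. The pads swing forward as they close: fully open they stand 13 mm farther back than shut.
Start: joints at [-1.345, 0.181, 1.607, -0, 1.354, -0.206], TCP at [0.241, -0.522, 0.231] pointing down, gripper open.
Joint ranges: [-2.99, 2.99], [-0.89, 2.07], [0.3, 2.58], [-1.14, 4.28], [0, 2.63], [-3.12, 3.12]. Speed limits (rad/s): [2.57, 2.57, 3.01, 3.14, 3.14, 3.14].

### API

Orientations are given as a unit quaternion [w, x, y, z].
In Python, from bench import telemetry, camera, ctrl, spotter gives the robot as it stands.
- The arm moves only by the tool send_rows, never from a script. Its argument "series" is a list of rows, each a list of 3 entries, a list of its own where there are three numbers: the turn, a rotation vector about the world's x, y, z in degrees, then the shift along the world's x, y, z in mm, then the closure, from -1 (fully open) to 1 (shut), so that 0 is half open. In form: [[[rx, ry, rz], [dx, dy, dz], gripper], ...]. A call has 1 to 10 rows; each row is the pose to reach, as a shift and turn from the pose commanded when the call began; what a row does not reach only later rows make up. A row lasts 1/8 s, in which the tool goes at most 62.5 mm and 10.7 degrees, less where a joint would pass 70% of its speed; a pose out of reach is approached as far as the arm can. A call with a gripper value outside its range is refused whole. The fingers move at their own pace and stop on an object; the grip force is fixed at half the most. Time passes only in rows, so rows that repeat a pose let the fingers close. It gives the time, the measured TCP pose, the force, the opening and the grip force at its end, in the units of the state.
- telemetry.get_obs(): the state, without advancing time (a new reading comes with each control period).
- camera(name): name is "scene" or "side" or "wrist"; returns a dict with "pixels" (480x640x3 uint8, red, green, blue), "camera_matrix" (3x3 intrinsics, pixels), "dist_coeffs" ([k1, k2, p1, p2, k3] as OpenCV has them; the pictures are not rectified), "xyz" and "orientation" of the camera in the world. Camera axes: x right, y up, looking along -z (the intrinsics and any distortion apply to the point x, -y, -z); pixel columns grow to the right and rows downward; lengths in m; the calibration is good to about 2 mm. A picture is of the moment at which its call begins. There is no depth.
- ctrl.hand_in(): hands the job in; it is judged then, once.
Trained networks look in the newest picture that a camera, given by its name, has taken for a name from the list of things; names that differ only in an ending like _2 or _b are one class to them, and where a whole thing is asked for, a point or a joint stands for the part that bears it (a point fixed in the world has none). Each returns a list of dicts, best first, with "conf" (0 to 1); they miss things now and then, are a little off and sometimes report something else, mostly with a low value. They report only what shows in the picture. A call takes as long as a camera call. They do not tell look-alikes from the thing itself.
- spotter.boxes_of(thing, camera): "xyz" ([x, y, z] in m, in world coordinates, good to about 4 mm: the middle of the surface that is visible of it).
- spotter.landmark_of(thing, camera): "xyz" ([x, y, z] in m, in world coordinates, good to about 4 mm: a listed point, or the origin of a listed thing).
The state is a dict: "time_s": time; "q": joint angles; "dq": joint speeds; "joint_efforts": joint torques, N m; "eef_pos": TCP position; "eef_rot": TCP orientation; "wrist_force": force on the tool from outside, world axes, zero at the start; "torque": the same for the moment, N m; "opening": opening from 0.0 (shut) to 1.0 (fully open); "grasp_force": force on a finger pad.
Only numpy, scipy, OpenCV 4.12 (cv2) and the standard library are available. Lean on these libraries where they do the work, as an engineer would, in place of code of your own. Each camera call takes 0.05 s, during which the arm holds its last target. There are 200 camera calls.

## Working session

There is one attempt and no reset: what is moved stays moved. The work goes in short steps, Python scripts to look and compute and a tool call to move; the robot and the scene stay as the last step left them, time stands still between calls to the robot, and variables do not carry over. Pictures are saved under pics/ and viewed, at most 10 in all, crops included, and the job is handed in when it is done.

Besides the shell and the picture viewer there is one more tool, called after "Emit:" as name([rows], argument=value, ...), one row to a line, values as JSON. send_rows: Moves the arm, as the interface text tells. Its arguments: {"type":"object","properties":{"series":{"type":"array","items":{"type":"array"}}},"required":["series"]}

```bash
mkdir -p pics; cat > look.py <<'E'
from bench import telemetry, camera, ctrl, spotter
import cv2
def shot(c,n):
    r=camera(c); cv2.imwrite(f'pics/{n}.png',cv2.cvtColor(r['pixels'],cv2.COLOR_RGB2BGR)); return r
def spot(things,c,f):
    for t in things:
        print(c,f.__name__,t,[(round(d['conf'],2),[round(float(v),3) for v in d['xyz']]) for d in f(t,c)[:4]])
E
python3 - <<'E'
from look import *
T=['stopper_large_top','stopper_medium_top','stopper_small_top','flask_large','flask_medium','flask_small','tray']
for c in ['scene','side']:
    r=shot(c,c+'0'); print(r['xyz'])
    spot(T,c,spotter.landmark_of)
s=telemetry.get_obs();print(s['time_s'],s['eef_pos'],s['eef_rot'],s['wrist_force'],s['opening'])
E
```

```text
[1.43351952 0.22695767 0.97802646]
scene call stopper_large_top [(0.61, [0.59, 0.067, 0.202]), (0.53, [0.503, -0.075, 0.242]), (0.53, [0.434, -0.27, 0.234])]
scene call stopper_medium_top [(0.4, [0.588, 0.067, 0.2])]
scene call stopper_small_top [(0.64, [0.556, 0.063, 0.001]), (0.59, [0.556, 0.199, 0.17])]
scene call flask_large [(0.65, [0.436, -0.267, -0.001]), (0.57, [0.501, -0.069, 0.005])]
scene call flask_medium [(0.56, [0.588, 0.063, 0.003])]
scene call flask_small [(0.77, [0.555, 0.201, 0.001])]
scene call tray [(0.58, [0.554, 0.064, -0.002])]
[0.24117546 1.11924575 0.84623997]
side call stopper_large_top []
side call stopper_medium_top [(0.57, [0.586, 0.064, 0.209])]
side call stopper_small_top [(0.56, [0.556, 0.196, 0.178])]
side call flask_large [(0.92, [0.5, -0.072, 0.007]), (0.87, [0.439, -0.273, -0.003]), (0.66, [0.554, 0.059, -0.0]), (0.66, [0.403, -0.432, 0.001])]
side call flask_medium [(0.68, [0.595, 0.062, 0.005])]
side call flask_small [(0.82, [0.558, 0.198, 0.004])]
side call tray [(0.94, [0.552, 0.058, -0.002])]
0.8 [ 0.24067733 -0.52224147  0.23130706] [2.72261575e-05 9.76779686e-01 2.14246222e-01 1.30751447e-06] [-0.45562016 -0.01717855  0.48696824] 0.9995715214898406
```

View pics/scene0.png

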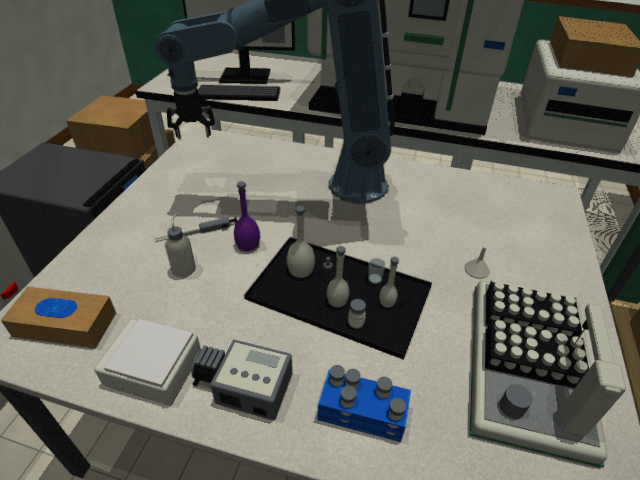

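View pics/side0.png

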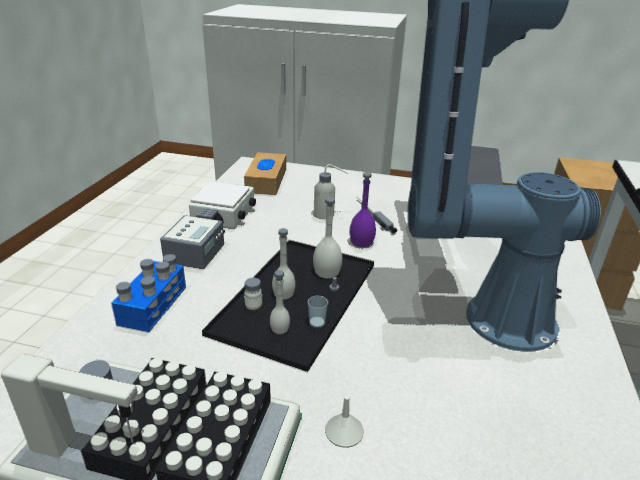

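The scene picture shows the three white flasks on the tray: large at (300,250), medium at (338,285) and small at (389,290). The purple look-alike stands off the tray at (246,230), spotted near (0.436,-0.27), and is excluded. The side view agrees: large (327,250), medium (284,275), small (280,315). I'll go over the large one with the fingers shut, then take a closer look.

Emit:
send_rows([
  [[0,0,0],[0,0,50],1],
  [[0,0,0],[0,0,110],1],
  [[0,0,0],[30,50,110],1],
  [[0,0,0],[60,105,110],1],
  [[0,0,0],[90,155,110],1],
  [[0,0,0],[120,205,110],1],
  [[0,0,0],[150,255,110],1],
  [[0,0,0],[180,310,110],1],
  [[0,0,0],[210,360,110],1],
  [[0,0,0],[230,400,110],1],
])

```text
time_s: 2.05
eef_pos: [0.4715, -0.12, 0.3415]
eef_rot: [0.0, 0.977, 0.215, 0.0]
wrist_force: [0.2, -0.4, 1.2]
opening: 0.002
grasp_force: 0.0
```

Emit:
send_rows([
  [[0,0,0],[0,0,0],1],
  [[0,0,0],[0,0,0],1],
])

```text
time_s: 2.3
eef_pos: [0.4705, -0.1225, 0.3413]
eef_rot: [0.0, 0.977, 0.215, -0.0]
wrist_force: [0.6, -0.1, 0.7]
opening: -0.003
grasp_force: 0.0
```

```bash
python3 - <<'E'
from look import *
s=telemetry.get_obs();print(s['time_s'],s['eef_pos'],s['eef_rot'],s['wrist_force'],s['opening'])
T=['stopper_large_top','stopper_medium_top','stopper_small_top']
for c in ['wrist','side','scene']:
    r=shot(c,c+'1'); spot(T,c,spotter.landmark_of)
E
```

```text
2.3 [ 0.47051149 -0.12246321  0.34127661] [ 1.84344919e-04  9.76722805e-01  2.14505254e-01 -1.54972645e-04] [ 0.6408144  -0.14930155  0.68368697] -0.0034586140606856297
wrist call stopper_large_top [(0.94, [0.497, -0.071, 0.241]), (0.62, [0.439, -0.274, 0.241])]
wrist call stopper_medium_top []
wrist call stopper_small_top []
side call stopper_large_top [(0.44, [0.5, -0.076, 0.245]), (0.19, [0.65, 0.133, 0.002])]
side call stopper_medium_top [(0.4, [0.585, 0.064, 0.208])]
side call stopper_small_top [(0.5, [0.556, 0.199, 0.175])]
scene call stopper_large_top [(0.6, [0.436, -0.269, 0.238]), (0.52, [0.502, -0.073, 0.244])]
scene call stopper_medium_top [(0.61, [0.591, 0.066, 0.201])]
scene call stopper_small_top [(0.45, [0.555, 0.199, 0.173])]
```

View pics/wrist1.png

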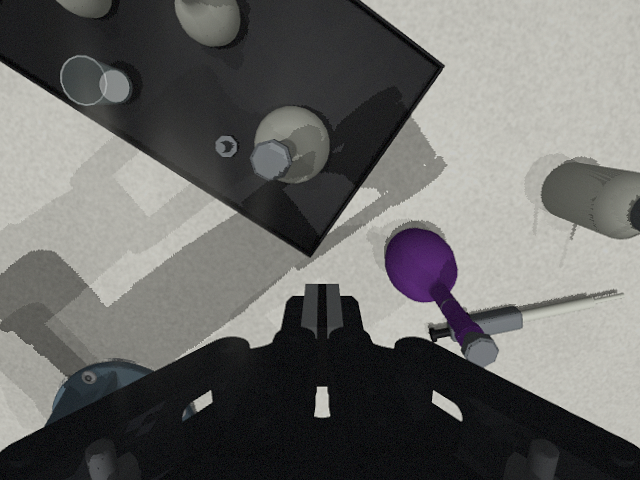

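The wrist view shows the large stopper's head at (270,160) and the purple one at (481,350). I'll backproject the large head.

```bash
cat >> look.py <<'E'
import numpy as np
from scipy.spatial.transform import Rotation as R
def back(r,px,z):
    u=cv2.undistortPoints(np.array([[px]],float),np.array(r['camera_matrix']),np.array(r['dist_coeffs']))[0,0]
    q=r['orientation']; d=R.from_quat([q[1],q[2],q[3],q[0]]).apply([u[0],-u[1],-1]); c=np.array(r['xyz'])
    return (c+d*(z-c[2])/d[2]).round(4)
E
python3 - <<'E'
from look import *
r=camera('wrist')
for z in (.239,.242): print(back(r,(270,160),z))
E
```

```text
[ 0.5021 -0.0738  0.239 ]
[ 0.5026 -0.074   0.242 ]
```

Emit:
send_rows([
  [[0,0,0],[30,48,0],1],
  [[0,0,0],[30.5,48.5,0],1],
  [[0,0,0],[30.5,48.5,-40],1],
  [[0,0,0],[30.5,48.5,-70],1],
  [[0,0,0],[30.5,48.5,-85],1],
  [[0,0,0],[30.5,48.5,-92],1],
  [[0,0,0],[30.5,48.5,-94],1],
  [[0,0,0],[30.5,48.5,-94],1],
])

```text
time_s: 3.95
eef_pos: [0.5017, -0.074, 0.2482]
eef_rot: [0.0, 0.977, 0.214, 0.001]
wrist_force: [-0.3, 0.4, 1.1]
opening: -0.001
grasp_force: 0.0
```

Emit:
send_rows([
  [[0,0,0],[0,0,-2],1],
  [[0,0,0],[0,0,-4],1],
  [[0,0,0],[0,0,-6],1],
  [[0,0,0],[0,0,-7.5],1],
  [[0,0,0],[0,0,-9],1],
  [[0,0,0],[0,0,-10],1],
  [[0,0,0],[0,0,-11],1],
  [[0,0,0],[0,0,-11],1],
])

```text
time_s: 4.95
eef_pos: [0.5012, -0.0737, 0.2363]
eef_rot: [0.0, 0.977, 0.214, 0.0]
wrist_force: [-0.4, 0.1, 3.0]
opening: 0.002
grasp_force: 1.2
```

Emit:
send_rows([
  [[0,0,0],[0,0,-1],1],
  [[0,0,0],[0,0,-2],1],
  [[0,0,0],[0,0,-2.5],1],
  [[0,0,0],[0,0,-2.5],1],
])

```text
time_s: 5.45
eef_pos: [0.5013, -0.0738, 0.2341]
eef_rot: [0.0, 0.977, 0.214, 0.0]
wrist_force: [0.3, 0.9, 4.4]
opening: 0.002
grasp_force: 2.2
```

Emit:
send_rows([
  [[0,0,0],[0,0,-0.5],1],
  [[0,0,0],[0,0,-1],1],
  [[0,0,0],[0,0,-1],1],
])

```text
time_s: 5.82
eef_pos: [0.5015, -0.0739, 0.2333]
eef_rot: [0.0, 0.977, 0.214, 0.0]
wrist_force: [-0.7, 1.8, 6.6]
opening: 0.002
grasp_force: 3.3
```

Emit:
send_rows([
  [[0,0,0],[0,0,-0.5],1],
  [[0,0,0],[0,0,-1],1],
  [[0,0,0],[0,0,-1],1],
])

```text
time_s: 6.2
eef_pos: [0.5017, -0.074, 0.2327]
eef_rot: [0.0, 0.977, 0.214, 0.001]
wrist_force: [-1.8, 0.4, 8.4]
opening: -0.001
grasp_force: 4.2
```

Seated: the force keeps climbing past friction, and the TCP is below 234 mm. I'll lift off and go to a viewpoint short of the medium flask.

Emit:
send_rows([
  [[0,0,0],[0,0,5],1],
  [[0,0,0],[0,0,25],1],
  [[0,0,0],[0,0,60],1],
  [[0,0,0],[15,25,77],1],
  [[0,0,0],[35,60,77],1],
  [[0,0,0],[54,89,77],1],
  [[0,0,0],[54,89,77],1],
  [[0,0,0],[54,89,77],1],
])

```text
time_s: 7.2
eef_pos: [0.5546, 0.015, 0.308]
eef_rot: [-0.0, 0.977, 0.214, -0.001]
wrist_force: [0.6, -0.3, -0.8]
opening: -0.002
grasp_force: 0.0
```

```bash
python3 - <<'E'
from look import *
s=telemetry.get_obs();print(s['time_s'],s['eef_pos'],s['wrist_force'])
r=shot('wrist','wrist2'); spot(['stopper_medium_top','stopper_small_top'],'wrist',spotter.landmark_of)
np.save('r2.npy',r,allow_pickle=True)
E
```

```text
7.2 [0.55461636 0.01495682 0.30804776] [ 0.64479204 -0.31375157 -0.7810903 ]
wrist call stopper_medium_top [(0.78, [0.591, 0.062, 0.206])]
wrist call stopper_small_top [(0.68, [0.555, 0.198, 0.176])]
```

View pics/wrist2.png

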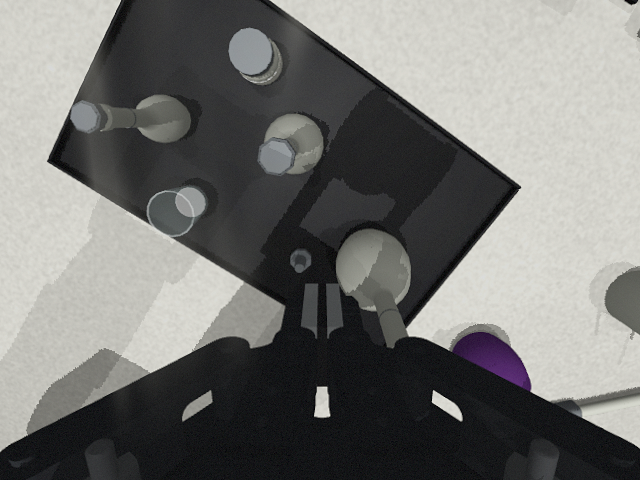

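The view shows the medium stopper's head at (276,156), the small one at (87,117) and the large flask still upright at the bottom.

```bash
python3 - <<'E'
from look import *
r=np.load('r2.npy',allow_pickle=True).item()
for z in (.203,.207): print(back(r,(276,156),z))
for z in (.174,.177): print(back(r,(87,117),z))
E
```

```text
[0.5895 0.0613 0.203 ]
[0.59  0.061 0.207]
[0.5555 0.1958 0.174 ]
[0.5562 0.1942 0.177 ]
```

Emit:
send_rows([
  [[0,0,0],[34,47.5,0],1],
  [[0,0,0],[34,47.5,0],1],
  [[0,0,0],[34,47.5,-40],1],
  [[0,0,0],[34,47.5,-75],1],
  [[0,0,0],[34,47.5,-90],1],
  [[0,0,0],[34,47.5,-96],1],
  [[0,0,0],[34,47.5,-98],1],
  [[0,0,0],[34,47.5,-98],1],
])

```text
time_s: 8.35
eef_pos: [0.5899, 0.0626, 0.212]
eef_rot: [0.0, 0.977, 0.214, 0.001]
wrist_force: [-0.2, 0.6, 0.0]
opening: 0.002
grasp_force: 0.0
```

Emit:
send_rows([
  [[0,0,0],[0,0,-2],1],
  [[0,0,0],[0,0,-4],1],
  [[0,0,0],[0,0,-6],1],
  [[0,0,0],[0,0,-8],1],
  [[0,0,0],[0,0,-9.5],1],
  [[0,0,0],[0,0,-11],1],
  [[0,0,0],[0,0,-12],1],
  [[0,0,0],[0,0,-12],1],
])

```text
time_s: 9.35
eef_pos: [0.5894, 0.0628, 0.1991]
eef_rot: [0.0, 0.977, 0.214, 0.0]
wrist_force: [-0.9, 0.8, 2.8]
opening: -0.0
grasp_force: 1.5
```

Emit:
send_rows([
  [[0,0,0],[0,0,-1],1],
  [[0,0,0],[0,0,-1.5],1],
  [[0,0,0],[0,0,-1.5],1],
])

```text
time_s: 9.72
eef_pos: [0.5897, 0.0627, 0.1982]
eef_rot: [0.0, 0.977, 0.214, 0.001]
wrist_force: [-1.2, -0.2, 6.9]
opening: -0.0
grasp_force: 3.5
```

Emit:
send_rows([
  [[0,0,0],[0,0,-0.5],1],
  [[0,0,0],[0,0,-0.8],1],
  [[0,0,0],[0,0,-0.8],1],
])

```text
time_s: 10.1
eef_pos: [0.5899, 0.0627, 0.1977]
eef_rot: [0.0, 0.977, 0.214, 0.001]
wrist_force: [-1.0, 0.7, 8.5]
opening: -0.001
grasp_force: 4.2
```

Emit:
send_rows([
  [[0,0,0],[0,0,5],1],
  [[0,0,0],[0,0,25],1],
  [[0,0,0],[0,0,60],1],
  [[0,0,0],[-20,25,80],1],
  [[0,0,0],[-45,58,80],1],
  [[0,0,0],[-68,87,80],1],
  [[0,0,0],[-68,87,80],1],
  [[0,0,0],[-68,87,80],1],
])

```text
time_s: 11.1
eef_pos: [0.5213, 0.1495, 0.2762]
eef_rot: [0.0, 0.977, 0.214, -0.0]
wrist_force: [-0.0, -0.8, 0.5]
opening: -0.003
grasp_force: 0.0
```

```bash
python3 - <<'E'
from look import *
s=telemetry.get_obs();print(s['time_s'],s['eef_pos'],s['wrist_force'])
r=shot('wrist','wrist3'); spot(['stopper_small_top'],'wrist',spotter.landmark_of)
np.save('r3.npy',r,allow_pickle=True)
E
```

```text
11.1 [0.52127647 0.14948251 0.27615151] [-0.01039353 -0.8182901   0.54493361]
wrist call stopper_small_top [(0.9, [0.554, 0.199, 0.177])]
```

View pics/wrist3.png

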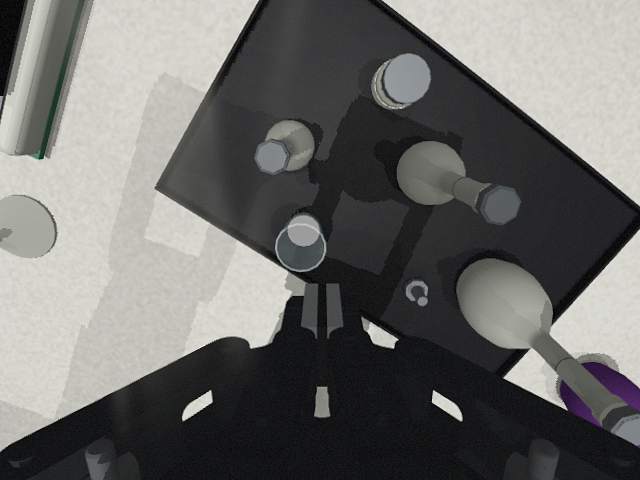

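The small stopper is at (273,156), nearly the same offset as for the medium one, so the target is about (0.5555, 0.1975). The other two flasks stand upright.

Emit:
send_rows([
  [[0,0,0],[34.5,48,0],1],
  [[0,0,0],[34.5,48,0],1],
  [[0,0,0],[34.5,48,-40],1],
  [[0,0,0],[34.5,48,-75],1],
  [[0,0,0],[34.5,48,-88],1],
  [[0,0,0],[34.5,48,-93],1],
  [[0,0,0],[34.5,48,-95],1],
  [[0,0,0],[34.5,48,-95],1],
])

```text
time_s: 12.2
eef_pos: [0.5564, 0.1978, 0.1827]
eef_rot: [0.0, 0.977, 0.214, 0.001]
wrist_force: [-0.4, -0.0, 0.8]
opening: 0.001
grasp_force: 0.0
```

Emit:
send_rows([
  [[0,0,0],[0,0,-2],1],
  [[0,0,0],[0,0,-4],1],
  [[0,0,0],[0,0,-6],1],
  [[0,0,0],[0,0,-8],1],
  [[0,0,0],[0,0,-10],1],
  [[0,0,0],[0,0,-11.5],1],
  [[0,0,0],[0,0,-13],1],
  [[0,0,0],[0,0,-13],1],
])

```text
time_s: 13.2
eef_pos: [0.556, 0.1978, 0.1689]
eef_rot: [0.0, 0.977, 0.214, 0.0]
wrist_force: [-0.6, 0.0, 4.6]
opening: 0.002
grasp_force: 2.4
```

Emit:
send_rows([
  [[0,0,0],[0,0,-1],1],
  [[0,0,0],[0,0,-1.8],1],
  [[0,0,0],[0,0,-1.8],1],
])

```text
time_s: 13.58
eef_pos: [0.5565, 0.1978, 0.1679]
eef_rot: [0.0, 0.977, 0.214, 0.001]
wrist_force: [-0.4, -0.4, 7.9]
opening: -0.001
grasp_force: 3.9
```

Seated. I'll lift clear and check.

Emit:
send_rows([
  [[0,0,0],[0,0,5],1],
  [[0,0,0],[0,0,25],1],
  [[0,0,0],[0,0,70],1],
  [[0,0,0],[0,0,130],1],
  [[0,0,0],[-40,30,150],1],
  [[0,0,0],[-80,60,150],1],
  [[0,0,0],[-80,60,150],1],
  [[0,0,0],[-80,60,150],1],
])

```text
time_s: 14.58
eef_pos: [0.4756, 0.2577, 0.3163]
eef_rot: [0.0, 0.977, 0.215, -0.0]
wrist_force: [0.1, 0.1, 0.1]
opening: 0.004
grasp_force: 0.0
```

```bash
python3 - <<'E'
from look import *
r=shot('scene','scene4'); spot(['stopper_large_top','stopper_medium_top','stopper_small_top','flask_large','flask_medium','flask_small'],'scene',spotter.landmark_of)
a=cv2.imread('pics/scene0.png')[190:370,230:450];b=cv2.imread('pics/scene4.png')[190:370,230:450]
cv2.imwrite('pics/cmp.png',cv2.resize(np.hstack([a,b]),None,fx=1.8,fy=1.8,interpolation=2))
E
```

```text
scene call stopper_large_top [(0.6, [0.433, -0.27, 0.236]), (0.53, [0.503, -0.069, 0.237])]
scene call stopper_medium_top [(0.6, [0.588, 0.066, 0.195])]
scene call stopper_small_top [(0.64, [0.553, 0.202, 0.004]), (0.59, [0.557, 0.202, 0.165])]
scene call flask_large [(0.92, [0.501, -0.07, 0.004]), (0.6, [0.436, -0.269, -0.001]), (0.6, [0.5, -0.071, 0.237]), (0.33, [0.597, -0.414, 0.001])]
scene call flask_medium [(0.6, [0.591, 0.064, 0.003])]
scene call flask_small [(0.86, [0.555, 0.2, 0.006])]
```

View pics/cmp.png

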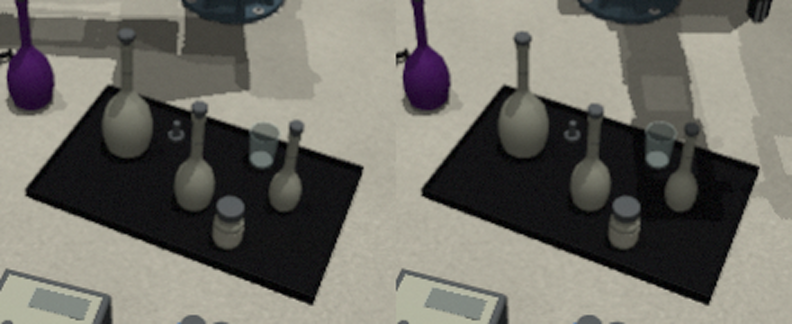

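In the before/after crop all three stoppers sit lower (large (126,35)→(522,38), medium (200,107)→(595,110), small (295,127)→(691,129)). The flasks and bystanders haven't moved.

```bash
python3 -c "
from bench import ctrl; print(ctrl.hand_in())"
```

```text
the job is handed in; nothing more can be done
None
```

All three stoppers were tapped down onto their seats in order (large, medium, small) at about 8 N each; the last picture shows the flasks upright and nothing else moved, and the job is handed in, though it returned no verdict.

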